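# Set the straightedge against the clay block

### The job

Draw the straightedge, the longer of the two boards, out of its leaning slot in the rack, and stand it upright on its steel-stripped long edge on the table, flush against the long face of the clay block that is nearest the robot, so that it reaches past both ends of that face. Leave the clay block where it lies, leave the shorter board in the rack, disturb nothing else, and let go.

Things in the scene. Friction and masses are not known exactly. Their poses are not given: they have to be found in the camera images.
- straightedge: the LONGER of the two wooden boards in the rack: 190 long (y), 100 high (z), 16 thick (x) mm, 0.2 kg, a steel strip inlaid along its lower long edge on both faces. Origin: middle of that lower edge (centre of the underside). z lies in the board's plane, lower to upper edge; in the rack it leans 24 to 27 degrees from vertical, by the slot. Either face may go against the clay
- short_board: the shorter board in the rack's other slot: 120 long, 100 high, 16 thick (mm), same axes and origin as the straightedge. It stays in its slot
- rack: fixed wooden rack, 165 x 222 mm, two slots one behind the other, 78 mm apart in x; which board is in which varies. Origin on the table, y along the slots. Slots lean 24 degrees from vertical, mouths toward -x (the robot's side); 18 mm wide, 200 long, 42 deep along the slope, floor 38 mm above the table. A board's upper 58 mm stands out; it comes out only along the slope
- clay: brown clay block loose on the table, 100 (x) by 118 (y) by 57 (z) mm, 1.2 kg. Origin: centre of the underside. The face to use is the long one nearest the robot: plane x = -50 mm of the block's frame. A finger on the clay side of the straightedge must stay above the block's top, 57 mm
- cup: slip cup, a bystander not to be disturbed; origin at the centre of its underside; 68 mm wide, 64 mm high, in front on the right
- pin: rolling pin, a bystander not to be disturbed; origin at the centre of its underside; 240 mm long, 35 mm thick, lying at the back
- pot: flared pot, a bystander not to be disturbed; origin at the centre of its underside; 114 mm wide, 115 mm high, at the back
- mug: enamel mug, a bystander not to be disturbed; origin at the centre of its underside; 85 mm wide, 79 mm high, on the right
- rib: wooden rib, a bystander not to be disturbed; origin at the centre of its underside; 103 x 49 x 4 mm, lying in front
- loop: loop tool, a bystander not to be disturbed; origin at the centre of its underside; 158 mm long, lying in front
Mind the look-alikes: they are no part of the job. What is shaped like the short_board but purple is not meant.

How it is judged:
By the outcome, as a careful person would: the job done as asked, in the order asked, and still so for the second after the job is handed in, with the robot touching nothing.
It also fails if it takes over 42 s, if anything falls off the work surface, if the arm or the gripper's body presses on something with over 40 N, if the wrist force passes 120 N, or if a joint passes its speed limit or range.

### The arm

A 6-joint arm with a two-finger parallel gripper is mounted at the origin on the work surface; the furniture and walls round the work are solid. World frame = base frame: x ahead of the robot, y to its left, z up, the work surface at z = 0. Lengths are in m, angles in degrees, forces in N, time in s.
With the tool pointing down it reaches from about 0.3 to 0.75 m from the base axis. Payload 8.5 kg.
Tool frame: the origin (TCP) lies midway between the tips of the shut fingers; the grasp point (between the pads) lies 19 mm behind it; z points along the fingers, y is the line along which they close (so a half turn about z gives the same grasp; the last joint's range is limited). The gripper opens to 85 mm and grips with 20 to 120 N. Pads are 22 mm wide; open, the fingers measure 114 mm over their backs; the gripper's body (76 mm by 85 mm) begins 54 mm behind the grasp point. The pads swing forward as they close: fully open they stand 13 mm farther back than shut.
Start: joints at [-81.721, 21.807, 74.336, -0, 83.858, -12.336], TCP at [0.194, -0.515, 0.202] pointing down, gripper open.
Joint ranges: [-178.18, 178.18], [-50.72, 133.34], [12.68, 142.11], [-81.47, 261.47], [9.98, 163.14], [-165.26, 165.26]. Speed limits (degrees/s): [136.94, 136.94, 180, 180, 180, 180].

### API

Orientations are given as a 3x3 rotation matrix whose columns are the frame's x, y, z axes.
In Python, from rig import observe, optics, order, spotter gives the robot as it stands.
- The arm moves only by the tool move_arm, never from a script. Its argument "series" is text: rows parted by semicolons, each of 5 numbers parted by spaces: the shift along the tool's x, y, z in cm, then the turn about the tool's z in degrees, then the opening, from -1 (shut) to 1 (fully open). A call has 1 to 8 rows; each row is the pose to reach, as a shift and turn from the pose commanded when the call began, along the tool's axes at that moment; what a row does not reach only later rows make up. A row lasts 1/8 s, in which the tool goes at most 62.5 mm and 10.7 degrees, less where a joint would pass 70% of its speed; a pose out of reach is approached as far as the arm can. A call with a gripper value outside its range is refused whole. The fingers move at their own pace and stop on an object; "force" is the grip in N (left out, the last holds). Time passes only in rows, so rows that repeat a pose let the fingers close. It gives the time, the measured TCP pose, the force, the opening and the grip force at its end, in the units of the state.
- observe(): the state, without advancing time (a new reading comes with each control period).
- optics.get_image(name): name is "scene" or "top" or "wrist"; returns a dict with "pixels" (384x512x3 uint8, blue, green, red), "camera_matrix" (3x3 intrinsics, pixels), "rvec" (rotation vector, rad) and "tvec" (3), from world to camera coordinates, as OpenCV has them. Camera axes: x right, y down, z forward; pixel columns grow to the right and rows downward; lengths in m; the calibration is good to about 2 mm. A picture is of the moment at which its call begins. There is no depth.
- order.close_job(): hands the job in; it is judged then, once.
Trained networks look in the newest picture that a camera, given by its name, has taken for a name from the list of things; names that differ only in an ending like _2 or _b are one class to them, and where a whole thing is asked for, a point or a joint stands for the part that bears it (a point fixed in the world has none). Each returns a list of dicts, best first, with "score" (0 to 1); they miss things now and then, are a little off and sometimes report something else, mostly with a low value. They report only what shows in the picture. A call takes as long as a camera call. They do not tell look-alikes from the thing itself.
- spotter.find_in(thing, camera): "point" ([x, y, z] in m, in world coordinates, good to about 4 mm: the middle of the surface that is visible of it).
- spotter.cut_out(thing, camera): "pixels" (384x512 bool, what is visible of it).
- spotter.mark_of(thing, camera): "point" ([x, y, z] in m, in world coordinates, good to about 4 mm: a listed point, or the origin of a listed thing).
The state is a dict: "time_s": time; "q": joint angles; "qvel": joint speeds; "joint_efforts": joint torques, N m; "position": TCP position; "tool_rot": TCP orientation; "ft_force": force on the tool from outside, world axes, zero at the start; "wrist_torque": the same for the moment, N m; "grip_width": finger opening in m; "gripper_force": force on a finger pad.
Only numpy, scipy, OpenCV 4.12 (cv2) and the standard library are available. Lean on these libraries where they do the work, as an engineer would, in place of code of your own. Each camera call takes 0.05 s, during which the arm holds its last target. There are 200 camera calls.

## Working session

There is one attempt and no reset: what is moved stays moved. The work goes in short steps, Python scripts to look and compute and a tool call to move; the robot and the scene stay as the last step left them, time stands still between calls to the robot, and variables do not carry over. Pictures are saved under pics/ and viewed, at most 10 in all, crops included, and the job is handed in when it is done.

Besides the shell and the picture viewer there is one more tool, called after ">>>" in YAML: its name, and indented under it one key for each argument. move_arm: Moves the arm, as the interface text tells. Its arguments: {"type":"object","properties":{"series":{"type":"string"},"force":{"type":"number"}},"required":["series"]}

```bash
ls; mkdir -p pics; cat > h.py <<'E'
import numpy as np, cv2
from rig import observe, optics, order, spotter
np.set_printoptions(precision=4,suppress=True)
def im(n): return optics.get_image(n)
def proj(I,P):
    return cv2.projectPoints(np.array(P,float).reshape(-1,3),I["rvec"],I["tvec"],I["camera_matrix"],None)[0].reshape(-1,2)
def ray_z(I,uv,z):
    R=cv2.Rodrigues(np.array(I["rvec"],float))[0];t=np.array(I["tvec"],float).ravel()
    c=-R.T@t; d=R.T@np.linalg.inv(I["camera_matrix"])@np.array([uv[0],uv[1],1.])
    return c+d*(z-c[2])/d[2]
E
python3 - <<'E'
from h import *
a=im("scene");b=im("top")
cv2.imwrite("pics/s0.png",a["pixels"]);cv2.imwrite("pics/t0.png",b["pixels"])
for th in ["straightedge","short_board","rack","clay","cup","pin","pot","mug","rib","loop"]:
  for c,I in(("scene",a),("top",b)):
    for r in spotter.mark_of(th,c)[:3]:
        p=np.array(r["point"]);print(th,c,round(r["score"],2),p,proj(I,p)[0].round())
print(observe()["time_s"],observe()["position"],observe()["tool_rot"])
E
```

```text
pics
straightedge scene 0.75 [0.6714 0.1507 0.037 ] [196. 204.]
straightedge top 0.73 [0.6754 0.1499 0.0399] [205. 156.]
short_board scene 0.94 [0.2672 0.4201 0.0057] [203. 302.]
short_board scene 0.74 [0.3742 0.1607 0.0035] [244. 248.]
short_board scene 0.66 [0.6007 0.1508 0.0367] [207. 212.]
short_board top 0.88 [0.5969 0.1492 0.0369] [204. 178.]
short_board top 0.87 [0.2672 0.418  0.0094] [126. 274.]
short_board top 0.72 [ 0.4013 -0.3375  0.0024] [344. 233.]
rack scene 0.64 [ 0.622   0.1527 -0.0008] [204. 217.]
clay scene 0.81 [ 0.5308 -0.1852 -0.0053] [283. 194.]
cup scene 0.66 [ 0.4019 -0.3365 -0.0005] [331. 191.]
cup scene 0.61 [0.6183 0.154  0.0004] [204. 218.]
cup top 0.65 [ 0.4025 -0.3333  0.0029] [343. 232.]
pin scene 0.56 [ 0.7959 -0.028  -0.0022] [214. 182.]
pin top 0.55 [ 0.8003 -0.0314  0.0035] [255. 126.]
pot scene 0.95 [ 0.7471 -0.3301  0.0011] [273. 161.]
pot scene 0.32 [ 0.4039 -0.3383  0.0027] [331. 190.]
pot top 0.74 [ 0.7474 -0.3294  0.0022] [337. 138.]
mug top 0.62 [ 0.6415 -0.473  -0.0016] [377. 166.]
rib scene 0.54 [0.3719 0.1623 0.0039] [244. 248.]
rib top 0.72 [0.3727 0.1575 0.0006] [203. 242.]
loop scene 0.41 [ 0.3771 -0.0048  0.0041] [277. 227.]
loop top 0.67 [ 0.3744 -0.0043  0.0034] [249. 241.]
1.1 [ 0.1936 -0.5148  0.2016] [[ 0.936   0.3521 -0.    ]
 [ 0.3521 -0.936   0.    ]
 [-0.     -0.     -1.    ]]
```

View pics/s0.png

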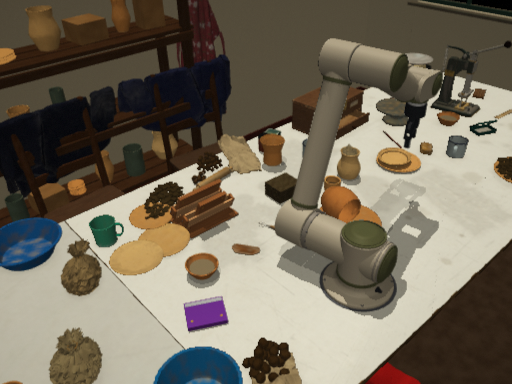

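View pics/t0.png

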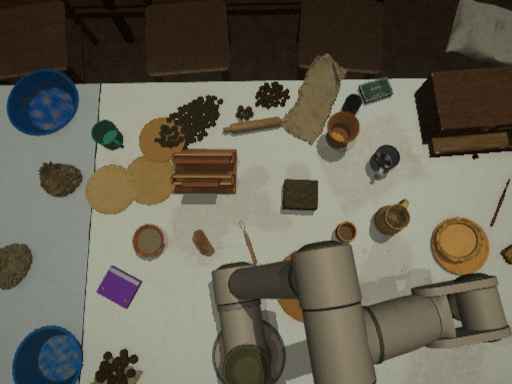

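The scene view shows the rack at about (205,210) and the clay block at (283,188). The top view shows the rack at (205,172), the clay at (300,195), and a purple look-alike board at (118,286). Candidates for the straightedge are the rear rack board (top 205,156), the front rack board (top 204,178) and the purple board (118,286). I'll check the choice in a close crop.

```bash
python3 - <<'E'
from h import *
from scipy.optimize import minimize
a=im("scene");b=im("top")
A=cv2.resize(a["pixels"][165:245,165:245],(400,400),interpolation=cv2.INTER_CUBIC)
B=cv2.resize(b["pixels"][140:220,165:245],(400,400),interpolation=cv2.INTER_CUBIC)
cv2.imwrite("pics/c1.png",np.hstack([A,B]))
ms={}
for c,I in(("scene",a),("top",b)):
  for th in ["clay","straightedge","short_board"]:
    for r in spotter.cut_out(th,c)[:3]:
      m=r["pixels"];v,u=np.nonzero(m)
      print(c,th,round(r["score"],2),m.sum(),u.min(),u.max(),v.min(),v.max())
      ms.setdefault((c,th),m)
def box(p):
    x,y,t=p;R=np.array([[np.cos(t),-np.sin(t)],[np.sin(t),np.cos(t)]])
    return np.array([[*(R@[sx*.05,sy*.059]+[x,y]),z] for sx in(-1,1) for sy in(-1,1) for z in(0,.057)])
K=8
def cost(p):
    s=0
    for c,I in(("scene",a),("top",b)):
        m=ms.get((c,"clay"))
        if m is None: continue
        v,u=np.nonzero(m);u0,v0=u.min()-8,v.min()-8;w,h=u.max()-u0+8,v.max()-v0+8
        M=cv2.resize(m[v0:v0+h,u0:u0+w].astype(np.float32),None,fx=K,fy=K)
        q=(proj(I,box(p))-[u0,v0]+.5)*K
        g=np.zeros_like(M);cv2.fillConvexPoly(g,cv2.convexHull(q.astype(np.float32)).astype(np.int32),1)
        s+=np.abs(g-M).sum()/M.sum()
    return s
best=min((minimize(cost,[.53,-.185,t],method="Nelder-Mead",options=dict(initial_simplex=[[.53,-.185,t],[.54,-.185,t],[.53,-.175,t],[.53,-.185,t+.1]])) for t in(-.15,0,.15)),key=lambda r:r.fun)
print(best.x,np.degrees(best.x[2]),best.fun)
E
```

```text
scene clay 0.76 632 265 295 173 201
scene clay 0.68 648 260 284 133 165
scene straightedge 0.73 476 176 220 179 207
scene short_board 0.78 1099 184 227 297 330
scene short_board 0.63 296 196 225 191 213
top clay 0.59 981 283 317 180 210
top straightedge 0.82 401 173 230 156 164
top straightedge 0.65 1966 170 236 150 194
top short_board 0.6 255 183 219 178 186
top short_board 0.6 1124 97 140 266 308
[ 0.5331 -0.1843 -0.0578] -3.3088886762013385 0.45600709319114685
```

View pics/c1.png

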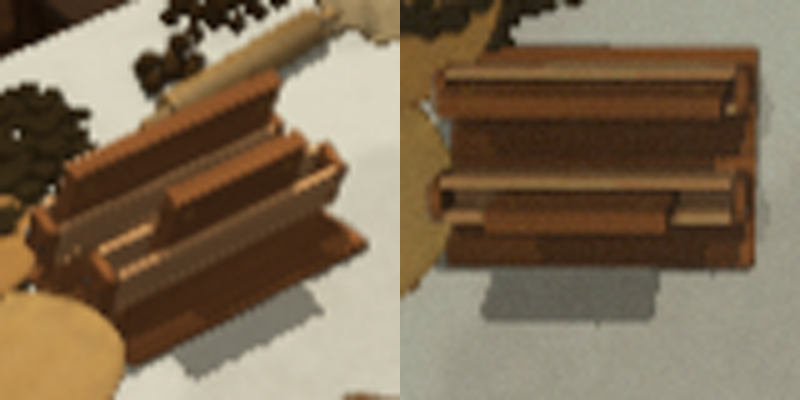

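The rear rack board, spanning the full slot (top columns 173–230, row about 160), is the straightedge. The front one (183–219) is the short board, and the purple one at (118,286) is outside the rack. I'll move above the clay with the tool squared up to get a wrist view.

>>> move_arm:
  series: "4 -2.7 -1.3 -9 0.3; 8 -5.4 -2.5 -18 0.3; 12 -8 -3.8 -27 0.3; 16 -10.8 -5 -36 0.3; 20 -13.5 -6.3 -45 0.3; 24 -16.2 -7.5 -54 0.3; 28 -18.9 -8.8 -62 0.3; 32.2 -21.5 -10 -69.4 0.3"

```text
time_s: 2.5
position: [0.42, -0.1987, 0.3023]
tool_rot: [[-0.004, 1.0, 0.0], [1.0, 0.004, -0.0], [-0.0, 0.0, -1.0]]
ft_force: [0.4, 0.0, 0.4]
grip_width: 0.0554
gripper_force: 0.0
```

```bash
python3 - <<'E'
from h import *
s=observe();print(s["time_s"],s["position"],s["tool_rot"],s["grip_width"])
a=im("wrist");cv2.imwrite("pics/w1.png",a["pixels"])
print(a["camera_matrix"],a["rvec"],a["tvec"])
for r in spotter.cut_out("clay","wrist")[:2]:
  m=r["pixels"];v,u=np.nonzero(m);print(r["score"],m.sum(),u.min(),u.max(),v.min(),v.max())
E
```

```text
2.5 [ 0.42   -0.1987  0.3023] [[-0.0044  1.      0.0004]
 [ 1.      0.0044 -0.0004]
 [-0.0004  0.0004 -1.    ]] 0.055360717540600825
[[282.778    0.     259.8955]
 [  0.     282.778  192.0298]
 [  0.       0.       1.    ]] [-2.8338 -0.0058 -0.0018] [-0.4189 -0.2599  0.4137]
0.57 5641 296 375 103 186
```

View pics/w1.png

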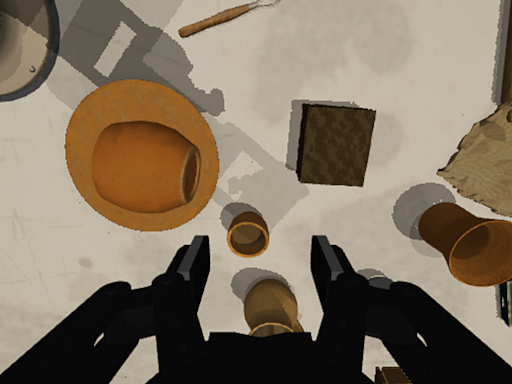

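The clay sits at (300–375, 103–186) with its robot-side face at the left edge. The cup is at (248,238) and the jar on a plate at (145,160). I'll fit the clay pose on this view.

```bash
cat > fit.py <<'E'
from h import *
from scipy.optimize import minimize
def fitbox(I,m,dims,p0,K=8):
    def box(p):
        x,y,t=p;R=np.array([[np.cos(t),-np.sin(t)],[np.sin(t),np.cos(t)]])
        return np.array([[*(R@[sx*dims[0]/2,sy*dims[1]/2]+[x,y]),z] for sx in(-1,1) for sy in(-1,1) for z in(0,dims[2])])
    v,u=np.nonzero(m);u0,v0=u.min()-12,v.min()-12;w,h=u.max()-u0+12,v.max()-v0+12
    M=cv2.resize(m[v0:v0+h,u0:u0+w].astype(np.float32),None,fx=K,fy=K)
    def cost(p):
        q=(proj(I,box(p))-[u0,v0]+.5)*K
        g=np.zeros_like(M);cv2.fillConvexPoly(g,cv2.convexHull(q.astype(np.float32)).astype(np.int32),1)
        return np.abs(g-M).sum()/M.sum()
    rs=[]
    for t in(-.2,-.08,.08,.2):
        p=np.array(p0)+[0,0,t]
        rs.append(minimize(cost,p,method="Nelder-Mead",options=dict(initial_simplex=[p,p+[.01,0,0],p+[0,.01,0],p+[0,0,.1]])))
    r=min(rs,key=lambda r:r.fun);return r.x,r.fun,box(r.x)
E
python3 - <<'E'
from fit import *
I=im("wrist");I2=im("top");J=im("scene")
for c,X in(("wrist",I),("top",I2),("scene",J)):
    m=spotter.cut_out("clay",c)[0]["pixels"]
    x,f,b=fitbox(X,m,(.1,.118,.057),(.533,-.185,0)); print(c,x[:2],np.degrees(x[2]),f)
    if c=="wrist": print(proj(I,b).round())
# colour-based: dark brown
g=cv2.cvtColor(I["pixels"],cv2.COLOR_BGR2GRAY)
M=(g<85).astype(np.uint8); M[195:]=0;M[:,:280]=0;M[:,390:]=0;M[:90]=0
n,l,st,_=cv2.connectedComponentsWithStats(M);k=1+st[1:,4].argmax();print(st[k])
m=cv2.morphologyEx((l==k).astype(np.uint8),cv2.MORPH_OPEN,np.ones((3,3)))>0
x,f,b=fitbox(I,m,(.1,.118,.057),(.533,-.185,0));print("col",x[:2],np.degrees(x[2]),f)
P=I["pixels"].copy()
P=cv2.resize(P[80:210,270:400],(520,520),interpolation=cv2.INTER_CUBIC)
for q in proj(I,b): cv2.circle(P,tuple(((q-[270,80]+.5)*4).astype(int)),3,(0,0,255),-1)
cv2.imwrite("pics/f1.png",P)
E
```

```text
wrist [ 0.5316 -0.1843] -3.4133718575903207 0.04009170085191727
[[292. 176.]
 [297. 185.]
 [300. 105.]
 [305. 105.]
 [350. 180.]
 [361. 189.]
 [362. 109.]
 [376. 110.]]
top [ 0.5347 -0.1644] -9.512702421671149 1.160256266593933Traceback (most recent call last):
  File "<stdin>", line 4, in <module>
IndexError: list index out of range
```

```bash
python3 - <<'E'
from fit import *
I=im("wrist")
g=cv2.cvtColor(I["pixels"],cv2.COLOR_BGR2GRAY)
M=(g<85).astype(np.uint8); M[195:]=0;M[:,:280]=0;M[:,390:]=0;M[:90]=0
n,l,st,_=cv2.connectedComponentsWithStats(M);k=1+st[1:,4].argmax();print(st[k])
m=cv2.morphologyEx((l==k).astype(np.uint8),cv2.MORPH_OPEN,np.ones((3,3)))>0
x,f,b=fitbox(I,m,(.1,.118,.057),(.533,-.185,0));print("col",x,np.degrees(x[2]),f)
P=cv2.resize(I["pixels"][80:210,270:400],(520,520),interpolation=cv2.INTER_CUBIC)
for q in proj(I,b): cv2.circle(P,tuple(((q-[270,80]+.5)*4).astype(int)),3,(0,0,255),-1)
cv2.imwrite("pics/f1.png",P)
E
```

```text
[ 297  102   80   83 5654]
col [ 0.5316 -0.183  -0.0538] -3.0834771382886914 0.058735042810440063
```

View pics/f1.png

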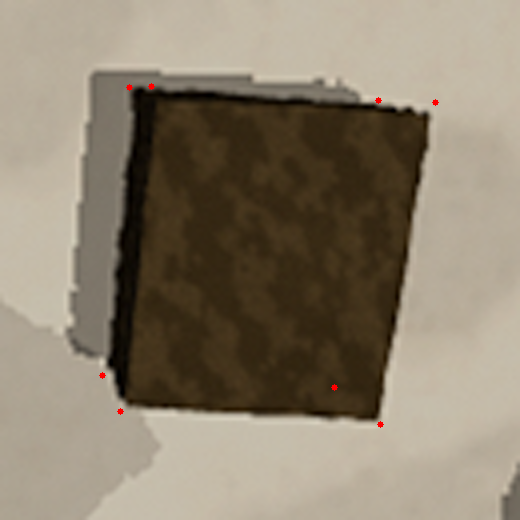

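The overlay matches the clay to within about 2 px; the block looks slightly smaller than the model. The robot-side face's bottom edge runs from (304,102) to (297,170). Next I'll look at the rack from above.

>>> move_arm:
  series: "4.5 1.8 0 0 0.3; 9 3.6 0 0 0.3; 13.5 5.4 0 0 0.3; 18 7.2 0 0 0.3; 22.5 9 0 0 0.3; 27 10.8 0 0 0.3; 31.5 12.6 0 0 0.3; 35 14 0 0 0.3"

```text
time_s: 3.95
position: [0.5598, 0.1508, 0.3013]
tool_rot: [[0.001, 1.0, -0.0], [1.0, -0.001, -0.0], [-0.0, -0.0, -1.0]]
ft_force: [0.4, -0.8, 0.6]
grip_width: 0.0552
gripper_force: 0.0
```

```bash
python3 - <<'E'
from h import *
I=im("wrist");cv2.imwrite("pics/w2.png",I["pixels"])
s=observe();print(s["time_s"],s["position"],s["tool_rot"])
R=cv2.Rodrigues(np.array(I["rvec"],float))[0];print("cam",-R.T@np.array(I["tvec"]).ravel())
for th in("straightedge","short_board"):
  for r in spotter.mark_of(th,"wrist")[:2]: print(th,r["score"],np.array(r["point"]),proj(I,r["point"]))
  for r in spotter.cut_out(th,"wrist")[:2]:
    v,u=np.nonzero(r["pixels"]);print(th,r["score"],len(u),u.min(),u.max(),v.min(),v.max())
# clay corner rays, using offset of camera between poses
W=dict(I);W["rvec"]=np.array([-2.8338,-.0058,-.0018]);W["tvec"]=np.array([-.4189,-.2599,.4137])
c=[ray_z(W,p,.057) for p in((308,103.7),(377,108),(364.7,184.5),(302,181))];print(np.array(c))
c=[ray_z(W,p,0) for p in((303.7,102.5),(297,170))];print(np.array(c))
E
```

```text
4.0 [0.5605 0.154  0.3006] [[-0.002   1.     -0.001 ]
 [ 1.      0.002   0.0016]
 [ 0.0016 -0.001  -1.    ]]
cam [0.5595 0.2289 0.4723]
straightedge 0.58 [0.6713 0.1512 0.0374] [[332.2472 154.876 ]]
straightedge 0.9 3468 306 341 87 235
short_board 0.84 [0.5958 0.1521 0.0427] [[283.7832 154.9393]]
short_board 0.21 [ 0.7992 -0.0303  0.0001] [[388.4047 247.744 ]]
short_board 0.88 2793 249 281 114 210
[[ 0.487  -0.1224  0.057 ]
 [ 0.5847 -0.1278  0.057 ]
 [ 0.5804 -0.2402  0.057 ]
 [ 0.4841 -0.235   0.057 ]]
[[ 0.4893 -0.1209  0.    ]
 [ 0.4835 -0.2312  0.    ]]
```

View pics/w2.png

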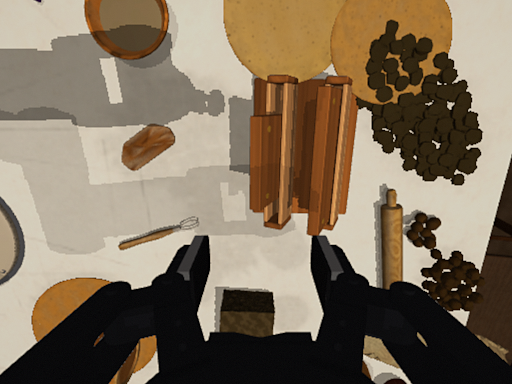

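The wrist view shows the straightedge at (306–341, 87–235) in the right slot and the short board at (249–281, 114–210). I'll fit the straightedge's pose.

```bash
python3 - <<'E'
from h import *
from scipy.optimize import minimize
I=im("wrist")
for th,L,x0 in(("straightedge",.19,.671),("short_board",.12,.596)):
    m=spotter.cut_out(th,"wrist")[0]["pixels"]
    K=6;v,u=np.nonzero(m);u0,v0=u.min()-12,v.min()-12;w,h=u.max()-u0+12,v.max()-v0+12
    M=cv2.resize(m[v0:v0+h,u0:u0+w].astype(np.float32),None,fx=K,fy=K)
    def pts(p):
        x,y,t,zl=p;a=np.radians(25)
        Rz=cv2.Rodrigues(np.array([0,0,t]))[0];Ry=cv2.Rodrigues(np.array([0,-a,0]))[0]
        return np.array([Rz@Ry@[sx*.008,sy*L/2,z]+[x,y,.04] for sx in(-1,1) for sy in(-1,1) for z in(zl,.1)])
    def cost(p):
        q=(proj(I,pts(p))-[u0,v0]+.5)*K
        g=np.zeros_like(M);cv2.fillConvexPoly(g,cv2.convexHull(q.astype(np.float32)).astype(np.int32),1)
        return np.abs(g-M).sum()/M.sum()
    rs=[]
    for t in(-.1,0,.1):
        p=np.array([x0,.15,t,.042]);rs.append(minimize(cost,p,method="Nelder-Mead",options=dict(initial_simplex=[p,p+[.01,0,0,0],p+[0,.01,0,0],p+[0,0,.08,0],p+[0,0,0,.01]])))
    r=min(rs,key=lambda r:r.fun);print(th,r.x,np.degrees(r.x[2]),r.fun);print(pts(r.x)[[1,3,5,7]]);print(proj(I,pts(r.x))[[1,3,5,7]].round())
    # left boundary line
    rows=range(v.min()+10,v.max()-10,6);print([(k,np.nonzero(m[k])[0].min(),np.nonzero(m[k])[0].max()) for k in rows])
E
```

```text
straightedge [ 0.6719  0.1503 -0.0175  0.025 ] -1.0018162402682325 0.053304046392440796
[[0.6207 0.0562 0.1272]
 [0.6241 0.2461 0.1272]
 [0.6352 0.0559 0.134 ]
 [0.6386 0.2459 0.134 ]]
[[306. 235.]
 [317.  85.]
 [318. 238.]
 [331.  84.]]
[(95, np.int64(317), np.int64(340)), (101, np.int64(317), np.int64(340)), (107, np.int64(316), np.int64(340)), (113, np.int64(315), np.int64(340)), (119, np.int64(315), np.int64(339)), (125, np.int64(315), np.int64(338)), (131, np.int64(314), np.int64(338)), (137, np.int64(314), np.int64(337)), (143, np.int64(313), np.int64(337)), (149, np.int64(313), np.int64(336)), (155, np.int64(313), np.int64(335)), (161, np.int64(312), np.int64(335)), (167, np.int64(312), np.int64(334)), (173, np.int64(311), np.int64(335)), (179, np.int64(310), np.int64(334)), (185, np.int64(309), np.int64(332)), (191, np.int64(309), np.int64(332)), (197, np.int64(309), np.int64(332)), (203, np.int64(309), np.int64(332)), (209, np.int64(309), np.int64(331)), (215, np.int64(308), np.int64(330)), (221, np.int64(307), np.int64(327))]
short_board [ 0.5954  0.1534 -0.0198  0.0366] -1.1334810534110942 0.05342932417988777
[[0.5447 0.0944 0.1272]
 [0.547  0.2144 0.1272]
 [0.5592 0.0941 0.134 ]
 [0.5615 0.2141 0.134 ]]
[[249. 209.]
 [250. 114.]
 [260. 211.]
 [262. 114.]]
[(123, np.int64(250), np.int64(281)), (129, np.int64(250), np.int64(281)), (135, np.int64(250), np.int64(281)), (141, np.int64(250), np.int64(280)), (147, np.int64(250), np.int64(281)), (153, np.int64(250), np.int64(280)), (159, np.int64(250), np.int64(280)), (165, np.int64(250), np.int64(279)), (171, np.int64(250), np.int64(279)), (177, np.int64(250), np.int64(279)), (183, np.int64(250), np.int64(278)), (189, np.int64(250), np.int64(278)), (195, np.int64(250), np.int64(278))]
```

>>> move_arm:
  series: "0 2 -0 0.5 0.3; 0 4 2 1 0.3; 0 6 5 1.1 0.3; 0 7.6 8 1.1 0.3; 0 7.6 12 1.1 0.3; 0 7.6 14 1.1 0.3; 0 7.6 14 1.1 0.3; 0 7.6 14 1.1 0.3"
  force: 30

```text
time_s: 5.35
position: [0.6358, 0.1495, 0.1631]
tool_rot: [[0.02, 1.0, 0.002], [1.0, -0.02, 0.0], [0.0, 0.002, -1.0]]
ft_force: [0.1, -0.3, 0.6]
grip_width: 0.0554
gripper_force: 0.0
```

```bash
python3 - <<'E'
from h import *
s=observe();print(s["time_s"],s["position"],s["tool_rot"],s["ft_force"])
E
```

```text
5.35 [0.6358 0.1495 0.1631] [[ 0.0195  0.9998  0.0023]
 [ 0.9998 -0.0195  0.0002]
 [ 0.0002  0.0023 -1.    ]] [ 0.0768 -0.3288  0.5686]
```

>>> move_arm:
  series: "0 0 3 0 0.3; 0 0 5 0 0.3; 0 0 6.5 0 0.3; 0 0 6.5 0 0.3; 0 0 6.5 0 -0.3; 0 0 6.5 0 -1; 0 0 6.5 0 -1; 0 0 6.5 0 -1"
  force: 30

```text
time_s: 6.35
position: [0.6372, 0.15, 0.1003]
tool_rot: [[0.019, 1.0, 0.007], [1.0, -0.019, 0.0], [0.0, 0.007, -1.0]]
ft_force: [-0.5, -0.1, 15.1]
grip_width: 0.0009
gripper_force: 27.5
```

>>> move_arm:
  series: "0 0 0 0 -1; 0 0 0 0 -1; 0 0 0 0 -1"

```text
time_s: 6.72
position: [0.6372, 0.15, 0.1003]
tool_rot: [[0.019, 1.0, 0.008], [1.0, -0.019, 0.0], [0.0, 0.008, -1.0]]
ft_force: [0.3, 0.5, 14.6]
grip_width: 0.0011
gripper_force: 27.5
```

```bash
python3 - <<'E'
from h import *
I=im("wrist");a=im("scene")
A=cv2.resize(a["pixels"][145:235,165:255],(400,400),interpolation=cv2.INTER_CUBIC)
cv2.imwrite("pics/c2.png",np.hstack([A,cv2.resize(I["pixels"][60:360,106:406],(400,400))]))
for c in("scene","wrist"):
  for r in spotter.mark_of("straightedge",c)[:2]: print(c,r["score"],np.array(r["point"]))
E
```

```text
scene 0.65 [0.6737 0.1515 0.035 ]
scene 0.3 [ 0.4034 -0.3383 -0.0032]
wrist 0.62 [0.6734 0.15   0.0381]
```

View pics/c2.png

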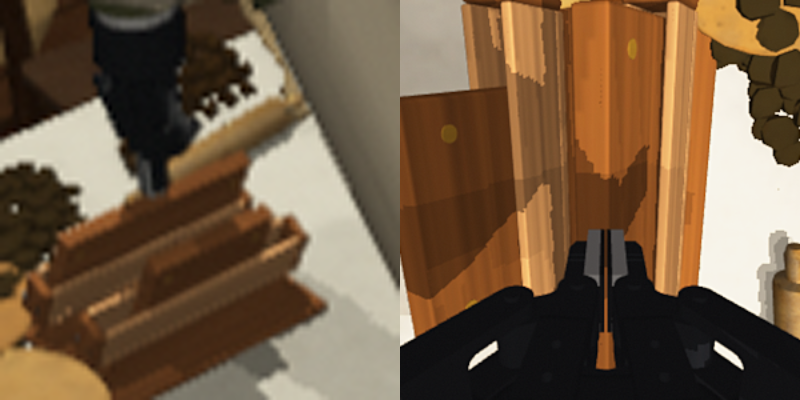

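```bash
python3 - <<'E'
from h import *
s=observe();I=im("wrist")
p=s["position"];print(s["time_s"],p,s["ft_force"],s["wrist_torque"])
R=cv2.Rodrigues(np.array(I["rvec"],float))[0];print("cam",-R.T@np.array(I["tvec"]).ravel())
print("tcp px",proj(I,p),"board top at y.15",proj(I,[[.6225,.15,.127],[.637,.15,.134],[.639,.24,.134],[.654,.2,.1]]))
cv2.imwrite("pics/w3.png",cv2.resize(I["pixels"][150:310,180:340],(800,600) if 0 else (600,600),interpolation=cv2.INTER_CUBIC))
a=im("scene");print("scene tcp",proj(a,p),proj(a,[[.637,.15,.134],[.6386,.2459,.134],[.6352,.056,.134],[.637,.15,.2]]))
cv2.imwrite("pics/c3.png",cv2.resize(a["pixels"][165:225,165:225],(600,600),interpolation=cv2.INTER_CUBIC))
E
```

```text
6.925 [0.6372 0.15   0.1003] [ 0.1467 -0.3631 15.9804] [-0.0275  0.1314  0.0239]
cam [0.6369 0.228  0.2714]
tcp px [[260.6439 226.4079]] board top at y.15 [[235.2965 246.5107]
 [260.8645 252.1786]
 [261.6864  74.4512]
 [286.7281 150.2316]]
scene tcp [[199.9486 193.7633]] [[199.1791 186.329 ]
 [177.5015 196.2565]
 [219.3145 177.1484]
 [197.5506 171.2463]]
```

View pics/w3.png

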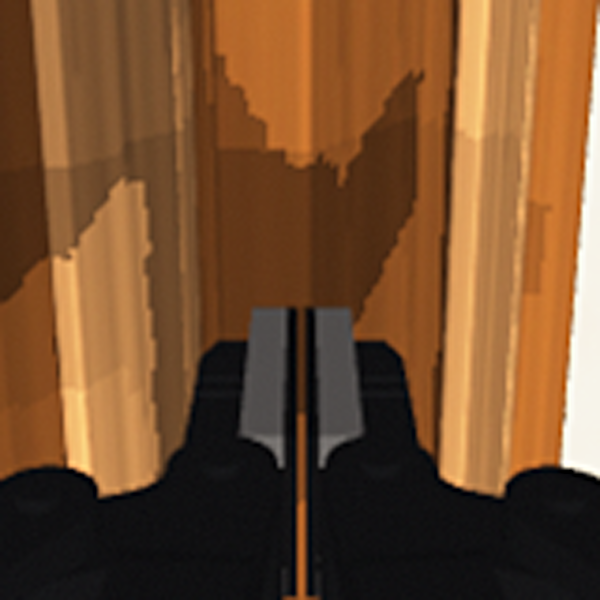

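The fingers are shut over the board's top edge, with pads at (240–360, 310–460) in the crop and the board beneath them. Contact is 15 N upward. I'll probe the height at which contact is lost.

>>> move_arm:
  series: "0 0 -0.4 0 -1; 0 0 -0.4 0 -1"

```text
time_s: 7.28
position: [0.6357, 0.1499, 0.1015]
tool_rot: [[0.019, 1.0, 0.002], [1.0, -0.019, 0.0], [0.0, 0.002, -1.0]]
ft_force: [0.2, 0.4, 7.9]
grip_width: 0.0002
gripper_force: 4.1
```

>>> move_arm:
  series: "0 0 -3.6 0 -0.4; 0 0 -4 0 0.1; 0 0 -4 0 0.3; 0 0 -4 0 0.3"

```text
time_s: 7.78
position: [0.6347, 0.1499, 0.1393]
tool_rot: [[0.019, 1.0, -0.002], [1.0, -0.019, -0.0], [-0.0, -0.002, -1.0]]
ft_force: [0.0, 0.4, -0.2]
grip_width: 0.0551
gripper_force: 0.0
```

```bash
python3 - <<'E'
from h import *
from scipy.optimize import minimize
s=observe();print(s["time_s"],s["position"],s["ft_force"],s["grip_width"])
a=im("scene");b=im("top");w=im("wrist")
for c in("scene","top","wrist"):
  for r in spotter.mark_of("straightedge",c)[:1]: print(c,r["score"],np.array(r["point"]))
w0=cv2.imread("pics/w2.png")
cv2.imwrite("pics/x.png",np.hstack([cv2.resize(a["pixels"][150:230,160:240],(400,400),interpolation=cv2.INTER_CUBIC),cv2.resize(w["pixels"][60:360,106:406],(400,400))]))
R=cv2.Rodrigues(np.array(w["rvec"],float))[0];print("cam",-R.T@np.array(w["tvec"]).ravel())
E
```

```text
7.775 [0.6347 0.1499 0.1393] [ 0.0022  0.3663 -0.185 ] 0.05510402222603706
scene 0.85 [0.6776 0.1505 0.0357]
top 0.68 [0.6751 0.1495 0.0409]
wrist 0.57 [0.6728 0.1499 0.0406]
cam [0.6362 0.228  0.3106]
```

View pics/x.png

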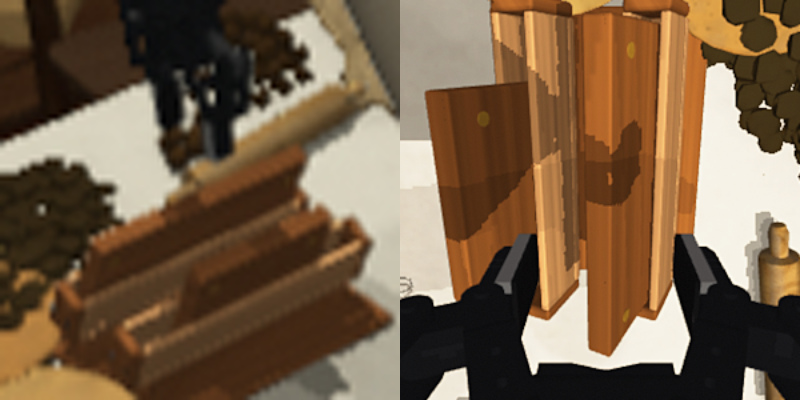

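```bash
python3 - <<'E'
from h import *
a=im("scene");w=im("wrist")
for dz in(0,.01,.02,.03):
  P=[[.6347+.0276,.15,.139+dz],[.6347-.0276,.15,.139+dz],[.6347+.0276,.161,.139+dz],[.6347-.0276,.161,.139+dz]]
  print(dz,"scene crop",((proj(a,P)-[160,150]+.5)*5).round().tolist(),"wrist crop",((proj(w,P)-[106,60])*4/3+[400,0]).round().tolist())
R=cv2.Rodrigues(np.array(a["rvec"],float))[0];print("cam",-R.T@np.array(a["tvec"]).ravel())
print(((proj(w,[[.6207,.0562,.127],[.6241,.246,.127],[.635,.056,.134],[.638,.246,.134]])-[106,60])*4/3+[400,0]).round().tolist())
print(((proj(a,[[.6207,.0562,.127],[.6241,.246,.127],[.635,.056,.134],[.638,.246,.134]])-[160,150]+.5)*5).round().tolist())
E
```

```text
0 scene crop [[178.0, 165.0], [222.0, 195.0], [166.0, 171.0], [210.0, 200.0]] wrist crop [[661.0, 220.0], [550.0, 222.0], [661.0, 199.0], [548.0, 201.0]]
0.01 scene crop [[177.0, 154.0], [221.0, 183.0], [165.0, 160.0], [209.0, 189.0]] wrist crop [[664.0, 228.0], [547.0, 230.0], [664.0, 207.0], [545.0, 209.0]]
0.02 scene crop [[175.0, 143.0], [220.0, 172.0], [163.0, 148.0], [207.0, 178.0]] wrist crop [[667.0, 238.0], [544.0, 240.0], [668.0, 215.0], [542.0, 218.0]]
0.03 scene crop [[174.0, 131.0], [218.0, 160.0], [162.0, 137.0], [206.0, 166.0]] wrist crop [[671.0, 249.0], [540.0, 251.0], [671.0, 225.0], [538.0, 227.0]]
cam [-0.6408  0.9752  1.1214]
[[585.0, 355.0], [578.0, 15.0], [609.0, 364.0], [609.0, 13.0]]
[[311.0, 153.0], [102.0, 250.0], [299.0, 138.0], [90.0, 234.0]]
```

The picture shows the open fingertips about 30 mm above where the reported TCP puts them. In the scene crop the tips are at (170,120) and (215,155), with the board still seated. The shut fingers also touched the 134 mm board top at TCP z of about 0.103, so the true tips are about 31 mm short of the TCP. I'll go deeper in steps and watch the force.

>>> move_arm:
  series: "0 0 2 0 0.3; 0 0 4 0 0.3; 0 0 5 0 0.3; 0 0 6 0 0.3; 0 0 6 0 0.3"

```text
time_s: 8.8
position: [0.6351, 0.1499, 0.0802]
tool_rot: [[0.019, 1.0, -0.001], [1.0, -0.019, -0.0], [-0.0, -0.001, -1.0]]
ft_force: [-0.8, -0.6, 0.8]
grip_width: 0.0551
gripper_force: 0.0
```

>>> move_arm:
  series: "0 0 0 0 -0.2; 0 0 0 0 -1; 0 0 0 0 -1; 0 0 0 0 -1; 0 0 0 0 -1"
  force: 30

```text
time_s: 9.43
position: [0.6363, 0.1499, 0.0819]
tool_rot: [[0.019, 1.0, 0.004], [1.0, -0.019, 0.0], [0.0, 0.004, -1.0]]
ft_force: [2.0, 0.8, 5.4]
grip_width: 0.0215
gripper_force: 27.3
```

>>> move_arm:
  series: "0 -0.2 -0.45 0 -1; 0 -0.4 -0.9 0 -1; 0 -0.6 -1.35 0 -1; 0 -0.8 -1.8 0 -1"
  force: 40

```text
time_s: 9.93
position: [0.6283, 0.1499, 0.0988]
tool_rot: [[0.019, 1.0, 0.003], [1.0, -0.019, -0.0], [0.0, 0.003, -1.0]]
ft_force: [5.5, -0.7, -2.4]
grip_width: 0.0213
gripper_force: 35.6
```

```bash
python3 - <<'E'
from h import *
s=observe();print(s["time_s"],s["position"],s["ft_force"],s["grip_width"])
for c in("scene","top"):
  im(c)
  for r in spotter.mark_of("straightedge",c)[:1]: print(c,r["score"],np.array(r["point"]))
E
```

```text
9.925 [0.6283 0.1499 0.0988] [ 5.4606 -0.6509 -2.3826] 0.021256608059193046
scene 0.92 [0.6648 0.1487 0.0528]
top 0.59 [0.6649 0.1536 0.0548]
```

>>> move_arm:
  series: "0 -0.2 -0.45 0 -1; 0 -0.4 -0.9 0 -1; 0 -0.6 -1.35 0 -1; 0 -0.8 -1.8 0 -1; 0 -1.05 -2.4 0 -1; 0 -1.3 -3 0 -1; 0 -1.6 -3.6 0 -1; 0 -1.6 -4 0 -1"

```text
time_s: 11.12
position: [0.6108, 0.1504, 0.1388]
tool_rot: [[0.019, 1.0, -0.001], [1.0, -0.019, 0.0], [-0.0, -0.001, -1.0]]
ft_force: [0.2, 0.1, -1.8]
grip_width: 0.0149
gripper_force: 42.4
```

```bash
python3 - <<'E'
from h import *
s=observe();print(s["time_s"],s["position"],s["ft_force"],s["grip_width"])
for c in("scene","top"):
  im(c)
  for r in spotter.mark_of("straightedge",c)[:1]: print(c,r["score"],np.array(r["point"]))
E
```

```text
11.125 [0.6108 0.1504 0.1388] [ 0.1826  0.0605 -1.8331] 0.014872072136826262
scene 0.61 [0.6104 0.1506 0.0819]
top 0.81 [0.6107 0.1537 0.082 ]
```

>>> move_arm:
  series: "0 0 -2 0 -1; 0 0 -4.5 0 -1; 0 0 -7 0 -1; -2 -0.5 -8.5 0 -1; -5 -2 -9 0 -1; -9 -4 -9 0.5 -1; -13 -6 -9 1 -1; -17 -8 -9 1.7 -1"

```text
time_s: 12.32
position: [0.5265, -0.0201, 0.2282]
tool_rot: [[0.049, 0.999, -0.001], [0.999, -0.049, -0.0], [-0.0, -0.001, -1.0]]
ft_force: [0.7, 0.0, -1.0]
grip_width: 0.015
gripper_force: 42.4
```

>>> move_arm:
  series: "-4 -1.5 0 0 -1; -8 -3.2 0 0 -1; -12 -4.7 1 0 -1; -15 -5.5 2.5 0 -1; -16 -5.7 4.5 0 -1; -16 -5.7 6 0 -1; -16 -5.7 6 0 -1"

```text
time_s: 13.2
position: [0.4621, -0.1754, 0.1676]
tool_rot: [[0.05, 0.999, -0.003], [0.999, -0.05, 0.002], [0.001, -0.003, -1.0]]
ft_force: [0.0, -0.0, -1.5]
grip_width: 0.0149
gripper_force: 42.4
```

```bash
python3 - <<'E'
from h import *
s=observe();print(s["time_s"],s["position"],s["tool_rot"],s["ft_force"],s["grip_width"])
for c in("scene","top","wrist"):
  I=im(c)
  for th in("straightedge","clay","short_board"):
   for r in spotter.mark_of(th,c)[:1]: print(c,th,r["score"],np.array(r["point"]))
cv2.imwrite("pics/w5.png",I["pixels"])
E
```

```text
13.2 [ 0.4621 -0.1754  0.1676] [[ 0.0496  0.9988 -0.0026]
 [ 0.9988 -0.0496  0.0016]
 [ 0.0014 -0.0027 -1.    ]] [ 0.0337 -0.0253 -1.4899] 0.014884895897759204
scene clay 0.4 [ 0.7482 -0.3315 -0.0003]
scene short_board 0.7 [0.3716 0.1628 0.0037]
top straightedge 0.62 [ 0.4636 -0.1732  0.1106]
top clay 0.63 [ 0.5292 -0.1846  0.0039]
top short_board 0.95 [0.2673 0.421  0.0066]
wrist straightedge 0.76 [ 0.4617 -0.1734  0.1093]
wrist clay 0.67 [ 0.5334 -0.1863  0.0002]
```

>>> move_arm:
  series: "-0.3 0 2 0 -1; -0.6 0 4 0 -1; -0.8 0 6 0 -1; -0.8 0 8 0 -1; -0.8 0 9.5 0 -1; -0.8 0 10.2 0 -1; -0.8 0 10.2 0 -1"

```text
time_s: 14.68
position: [0.463, -0.1831, 0.0666]
tool_rot: [[0.049, 0.999, -0.0], [0.999, -0.049, 0.0], [0.0, -0.0, -1.0]]
ft_force: [0.2, -0.2, -0.9]
grip_width: 0.0145
gripper_force: 42.4
```

```bash
python3 - <<'E'
from h import *
s=observe();print(s["time_s"],s["position"],s["ft_force"],s["grip_width"])
for c in("top","wrist"):
  I=im(c)
  for th in("straightedge","clay"):
   for r in spotter.mark_of(th,c)[:1]: print(c,th,r["score"],np.array(r["point"]))
P=I["pixels"].copy()
x,y,z=s["position"]
print("grip",proj(I,s["position"]))
cv2.imwrite("pics/w6.png",cv2.resize(P[40:360,130:450],(600,600),interpolation=cv2.INTER_CUBIC))
E
```

```text
14.675 [ 0.463  -0.1831  0.0666] [ 0.2231 -0.1979 -0.9393] 0.014488367991712396
top straightedge 0.59 [0.5984 0.1475 0.0404]
top clay 0.55 [ 0.5297 -0.1857  0.005 ]
wrist straightedge 0.86 [ 0.4619 -0.1832  0.0081]
wrist clay 0.64 [ 0.533  -0.1874 -0.0024]
grip [[260.1974 225.7736]]
```

View pics/w6.png

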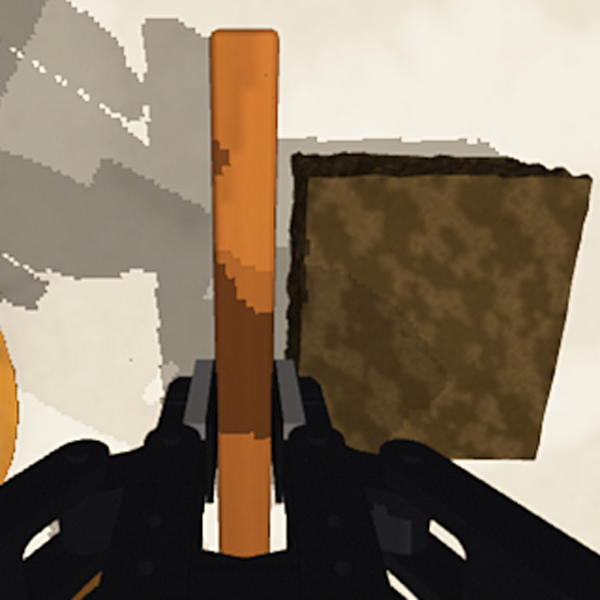

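The straightedge hangs upright at (210–280, 30–555) in the crop, parallel to the clay face at (292,155)–(288,355), with a gap of roughly 12–15 mm. I'll compute both yaws and the gap.

```bash
python3 - <<'E'
from h import *
I=im("wrist");g=cv2.cvtColor(I["pixels"],cv2.COLOR_BGR2HSV)
C=lambda p:(p[0]/1.875+130,p[1]/1.875+40)
def yaw(a,b,z):
    A,B=ray_z(I,C(a),z),ray_z(I,C(b),z);d=B-A;return A,B,np.degrees(np.arctan2(-d[0],d[1]))
ms={t:spotter.cut_out(t,"wrist")[0]["pixels"] for t in("straightedge","clay")}
def edge(m,rows,f,z):
    P=np.array([ray_z(I,(f(np.nonzero(m[r])[0])+(.5 if f is np.max else -.5),r),z) for r in rows])
    k=np.polyfit(P[:,1],P[:,0],1);return k[0],np.degrees(-np.arctan(k[0])),np.polyval(k,-.183),P[:,1].min(),P[:,1].max()
print("board R z.108",edge(ms["straightedge"],range(65,225,4),np.max,.108))
print("board L z.108",edge(ms["straightedge"],range(65,225,4),np.min,.108))
print("clay R z.057",edge(ms["clay"],range(140,280,4),np.max,.057))
print("clay L z0",edge(ms["clay"],range(126,220,4),np.min,0))
# dark/bright split of clay left top edge in crop coordinates
print("clay top left",yaw((307,178),(299,360),.057))
print("clay top far",[ray_z(I,C(p),.057) for p in((307,178),(590,178),(536,460))])
E
```

```text
board R z.108 (np.float64(0.05820439986316913), np.float64(-3.3311081971828806), np.float64(0.46958949827575996), np.float64(-0.16193225560148072), np.float64(-0.0906019851126437))
board L z.108 (np.float64(0.04583627524309544), np.float64(-2.624388233423796), np.float64(0.45498072491536234), np.float64(-0.16117175095218364), np.float64(-0.08984140251117498))
clay R z.057 (np.float64(0.055775176866893386), np.float64(-3.1923746232331713), np.float64(0.5799226647849383), np.float64(-0.2336846579272022), np.float64(-0.13375174908888862))
clay L z0 (np.float64(0.06182483224384866), np.float64(-3.5377990205534853), np.float64(0.4831669170774241), np.float64(-0.20650000622664577), np.float64(-0.1248126225696638))
clay top left (array([ 0.4868, -0.1259,  0.057 ]), array([ 0.483 , -0.1931,  0.057 ]), np.float64(176.7260503394983))
clay top far [array([ 0.4868, -0.1259,  0.057 ]), array([ 0.582 , -0.1306,  0.057 ]), array([ 0.577 , -0.2418,  0.057 ])]
```

>>> move_arm:
  series: "0 0.3 0.2 0.3 -1; 0 0.6 0.4 0.3 -1; 0 0.9 0.5 0.3 -1; 0 1.0 0.6 0.3 -1; 0 1.0 0.6 0.3 -1; 0 1.0 0.6 0.3 -1"

```text
time_s: 15.88
position: [0.4729, -0.1836, 0.0607]
tool_rot: [[0.054, 0.999, -0.0], [0.999, -0.054, -0.0], [-0.0, -0.0, -1.0]]
ft_force: [0.5, -0.4, -0.6]
grip_width: 0.0148
gripper_force: 42.4
```

>>> move_arm:
  series: "0 0.05 0 0 -1; 0 0.1 0 0 -1; 0 0.15 0 0 -1; 0 0.2 0 0 -1; 0 0.2 0 0 -1"

```text
time_s: 16.5
position: [0.4746, -0.1836, 0.0605]
tool_rot: [[0.054, 0.999, -0.001], [0.999, -0.054, 0.0], [0.0, -0.001, -1.0]]
ft_force: [-2.7, 1.0, 0.2]
grip_width: 0.0149
gripper_force: 42.6
```

>>> move_arm:
  series: "0 0 0.1 0 -1; 0 0 0.2 0 -1; 0 0 0.2 0 -1"

```text
time_s: 16.88
position: [0.4747, -0.1837, 0.0584]
tool_rot: [[0.054, 0.999, -0.001], [0.999, -0.054, 0.0], [0.0, -0.001, -1.0]]
ft_force: [-3.8, -0.1, -0.9]
grip_width: 0.0148
gripper_force: 42.4
```

>>> move_arm:
  series: "0 0 0.08 0 -1; 0 0 0.16 0 -1; 0 0 0.16 0 -1"

```text
time_s: 17.25
position: [0.475, -0.184, 0.0574]
tool_rot: [[0.054, 0.999, 0.0], [0.999, -0.054, -0.001], [-0.001, 0.0, -1.0]]
ft_force: [-4.4, -0.8, 5.0]
grip_width: 0.0144
gripper_force: 43.2
```

>>> move_arm:
  series: "0 -0.02 -0.06 0 -1; 0 -0.02 -0.06 0 -1"

```text
time_s: 17.5
position: [0.4747, -0.1838, 0.0575]
tool_rot: [[0.054, 0.999, -0.0], [0.999, -0.054, -0.0], [-0.0, -0.0, -1.0]]
ft_force: [-3.3, -1.8, -1.0]
grip_width: 0.0148
gripper_force: 42.5
```

```bash
cat > chk.py <<'E'
from h import *
s=observe();print(s["time_s"],s["position"],s["ft_force"],s["grip_width"])
for c in("scene","top","wrist"):
  I=im(c)
  for th in("straightedge","clay"):
   for r in spotter.mark_of(th,c)[:2]: print(c,th,round(r["score"],2),np.array(r["point"]))
ms={t:spotter.cut_out(t,"wrist") for t in("straightedge","clay")}
def edge(t,r0,r1,f,z):
    if not ms[t]: return
    m=ms[t][0]["pixels"];v=np.nonzero(m.any(1))[0];a,b=v.min(),v.max();L=b-a
    P=np.array([ray_z(I,(f(np.nonzero(m[r])[0])+(.5 if f is np.max else -.5),r),z) for r in range(int(a+r0*L),int(a+r1*L),3) if m[r].any()])
    k=np.polyfit(P[:,1],P[:,0],1);print(t,f.__name__,z,"yaw",np.degrees(-np.arctan(k[0])),"x@-.183",np.polyval(k,-.183),"y",P[:,1].min(),P[:,1].max())
edge("straightedge",.08,.6,np.max,.1);edge("straightedge",.08,.6,np.min,.1);edge("clay",.2,.9,np.max,.057);edge("clay",.2,.6,np.min,.057)
E
python3 chk.py
```

```text
17.5 [ 0.4747 -0.1838  0.0575] [-3.2563 -1.7669 -0.9707] 0.01480573424825332
scene straightedge 0.64 [ 0.4747 -0.1856 -0.0013]
wrist straightedge 0.96 [ 0.4748 -0.1831 -0.0007]
wrist clay 0.79 [ 0.536  -0.1859 -0.0003]
straightedge max 0.1 yaw -3.368681342333508 x@-.183 0.4818730259359858 y -0.16238904971362722 -0.09639863026149721
straightedge min 0.1 yaw -3.2732715428479398 x@-.183 0.46627167558592025 y -0.16153442828554856 -0.09555295913261318
clay max 0.057 yaw -3.1631271527236096 x@-.183 0.5802397840438066 y -0.225192720293241 -0.1427602135263042
clay min 0.057 yaw -3.1779034827375057 x@-.183 0.4845918445231799 y -0.18137300034177903 -0.13759834017770034
```

>>> move_arm:
  series: "0 0 0 0 -0.5; 0 0 0 0 -0.3; 0 0 0 0 -0.1; 0 0 0 0 0.1; 0 0 0 0 0.1"

```text
time_s: 18.68
position: [0.4748, -0.1837, 0.0577]
tool_rot: [[0.054, 0.999, 0.0], [0.999, -0.054, -0.0], [-0.0, 0.0, -1.0]]
ft_force: [0.4, -0.7, -0.8]
grip_width: 0.0472
gripper_force: 0.0
```

>>> move_arm:
  series: "0 0 -1 0 0.1; 0 0 -2.5 0 0.1; 0 0 -5 0 0.1; 0 0 -8 0 0.1; 0 0 -12 0 0.1; 0 0 -16 0 0.1; 0 0 -16 0 0.1"

```text
time_s: 19.55
position: [0.4757, -0.1843, 0.221]
tool_rot: [[0.054, 0.999, 0.006], [0.999, -0.054, -0.004], [-0.004, 0.006, -1.0]]
ft_force: [0.3, -0.3, -0.7]
grip_width: 0.0473
gripper_force: 0.0
```

```bash
python3 chk.py; python3 - <<'E'
from h import *
for c in("scene","top"):
  im(c)
  for th in("straightedge","short_board","cup","loop","rib","mug","pot","pin"):
    print(c,th,[np.array(r["point"]).round(3).tolist() for r in spotter.mark_of(th,c)[:3]])
E
```

```text
19.55 [ 0.4757 -0.1843  0.221 ] [ 0.3059 -0.298  -0.7351] 0.047258540635124344
scene straightedge 0.53 [ 0.4738 -0.1791 -0.0004]
top clay 0.55 [ 0.5311 -0.1852  0.0044]
wrist straightedge 0.66 [ 0.4706 -0.1814  0.0031]
wrist clay 0.67 [ 0.5343 -0.188  -0.002 ]
straightedge max 0.1 yaw -3.43514373969388 x@-.183 0.48193555266432586 y -0.19027330861653052 -0.10010173413757927
straightedge min 0.1 yaw -3.1029094867017295 x@-.183 0.465890246900775 y -0.18942035363558318 -0.09921479033012494
clay max 0.057 yaw -3.898148478505685 x@-.183 0.5813155540943307 y -0.226111329705668 -0.1459049036136755
clay min 0.057 yaw -3.125774441429845 x@-.183 0.4838285519576893 y -0.18297254001042754 -0.1406264538404587
scene straightedge [[0.473, -0.181, -0.002]]
scene short_board [[0.601, 0.15, 0.037], [0.267, 0.418, 0.004], [0.375, 0.162, 0.0]]
scene cup [[0.401, -0.337, 0.001], [0.475, -0.181, -0.001], [0.377, 0.159, 0.005]]
scene loop []
scene rib [[0.37, 0.157, 0.004], [0.619, 0.151, 0.001]]
scene mug [[0.639, -0.478, 0.002]]
scene pot [[0.75, -0.332, -0.002], [0.796, -0.03, -0.0]]
scene pin [[0.797, -0.028, -0.003]]
top straightedge []
top short_board [[0.269, 0.418, 0.007], [0.598, 0.148, 0.038]]
top cup [[0.399, -0.334, 0.002]]
top loop [[0.615, 0.153, -0.001], [0.376, -0.002, -0.0]]
top rib [[0.37, 0.158, -0.0]]
top mug [[0.644, -0.475, -0.002]]
top pot [[0.745, -0.328, 0.004]]
top pin [[0.799, -0.03, 0.005]]
```

```bash
python3 -c "
from rig import order
print(order.close_job())"
```

```text
the job is handed in; nothing more can be done
None
```

The straightedge stands upright on its steel-stripped edge against the clay's robot-side face. By my measurements it is flush and reaches past both ends. I released it and handed the job in at about 20 s; the networks then found the clay, the short board and the other things where they had been.

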